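# Wipe the punched chips off the work board

## Task

Two loose orange punch chips are lying on the green work board. Take the blue scraper block, hold it down on the board and wipe both chips off the board's end into the grey scrap tray with it, without touching the chips with your fingers. Leave the scraper standing flat on the green board.

Things in the scene. Friction and masses are not known exactly. Their poses are not given: they have to be found in the camera images.
- board: fixed board, flat green face, 180 mm (its x) by 220 mm (its y), 24 mm above the counter. At its -y end (right) a grey tray, 200 mm in x, 90 mm in y, floor 3 mm and walls 22 mm above the counter, no wall on the board's side. Origin: on the counter under the centre of the green face; z up. Face ends at y = -110 mm, tray at -200 mm. A white paper sorter 240 mm high stands right of y = -0.24 m, beyond x = 0.43 m: pass over it.
- scraper: loose block standing on the counter left of the board: black rubber sole and blue body, together 120 mm (its x) by 36 mm (its y) by 17 mm high, on top a light wooden grip bar 85 mm (x) by 22 mm (y) that rises to 60 mm above the sole. About 160 g. Origin: centre of the sole's underside; z up. Grip the bar across its 22 mm; either long side can wipe.
- chip_0: loose orange plastic disc, 26 mm across, 8 mm thick, 14 g, lying flat on the green face, its centre within 36 mm of the board's middle line in x and between -45 and +30 mm in the board's y; the two centres are at least 32 mm apart in x. Origin: centre of its underside. This one lies on the -x half of the board (nearer the robot).
- chip_1: loose orange plastic disc, 26 mm across, 8 mm thick, 14 g, lying flat on the green face, its centre within 36 mm of the board's middle line in x and between -45 and +30 mm in the board's y; the two centres are at least 32 mm apart in x. Origin: centre of its underside. This one lies on the +x half of the board (farther from the robot).
Things that resemble listed ones, but are neither listed nor needed, are in the scene too. Leave any brown or turquoise look-alike of the chip_0 alone.

How it is judged:
By the outcome, as a careful person would: the job done as asked, in the order asked, and still so for the second after the job is handed in, with the robot touching nothing.
It also fails if it takes over 48 s, if anything falls off the work surface, if the arm or the gripper's body presses on something with over 40 N, if the wrist force passes 120 N, or if a joint passes its speed limit or range.

## Robot

A 6-joint arm with a two-finger parallel gripper is mounted at the origin on a cart in front of the work surface, level with it; the furniture and walls round the work are solid. World frame = base frame: x ahead of the robot, y to its left, z up, the work surface at z = 0. Lengths are in m, angles in rad, forces in N, time in s.
With the tool pointing down it reaches from about 0.3 to 0.75 m from the base axis. Payload 8.5 kg.
Tool frame: the origin (TCP) lies at the very end of the fingers, on their centre line; the grasp point (between the pads) lies 19 mm behind it; z points along the fingers, y is the line along which they close (so a half turn about z gives the same grasp; the last joint's range is limited). The gripper opens to 88 mm and grips with 3 to 60 N. Pads are 18 mm wide; open, the fingers measure 123 mm over their backs; the gripper's body (75 mm by 187 mm) begins 45 mm behind the grasp point.
Start: joints at [-1.554, 0.381, 1.297, -0, 1.464, -0.215], TCP at [0.126, -0.535, 0.239] pointing down, gripper open.
Joint ranges: [-3.11, 3.11], [-0.89, 2.33], [0.22, 2.48], [-1.42, 4.56], [0.17, 2.85], [-2.88, 2.88]. Speed limits (rad/s): [2.39, 2.39, 3.14, 3.14, 3.14, 3.14].

## Interface

Orientations are given as a 3x3 rotation matrix whose columns are the frame's x, y, z axes.
In Python, from bench import arm gives the robot as it stands. The module is installed in compiled form; this text tells all that it offers. Calls block until the motion is done:
- arm.goto(position, orientation): joint-space move of the TCP to a pose.
- arm.line_to(position, rotation=None, vel=0.15, force_limit=None): straight line of the TCP; rotation=None keeps the orientation; vel is the mean speed in m/s. With force_limit (N) it stops when the force on the tool has changed by that much, and returns True; else False.
- arm.goto_joints(angles): joint-space move.
- arm.move_gripper(opening, newtons=None): opening from 0.0 (shut) to 1.0 (fully open); newtons is the grip in N (None keeps the last); returns when the fingers have stopped.
- arm.wait(seconds).
- arm.solve_ik(position, orientation): joint angles nearest the present ones, or None.
- arm.read_camera(name): name is "scene" or "side" or "wrist"; returns the picture (384x512x3 uint8, red, green, blue); there is no depth.
- arm.camera_info(name): a dict with "fx", "fy", "cx", "cy" (pixels), "world_from_camera" (4x4, takes a point from camera to world coordinates). Camera axes: x right, y down, z forward; pixel columns grow to the right and rows downward; lengths in m; the calibration is good to about 2 mm. A picture is of the moment at which its call begins: read the wrist's pose just before it. camera_info takes no time and is no camera call; for the wrist camera it gives the pose at the moment of the call.
A pose or a line that the arm cannot do raises arm.IKError and nothing moves.
- arm.close_job(): hands the job in; it is judged then, once.
Readings, each from a call of its own:
- arm.get_time(): time.
- arm.get_joints(): joint angles.
- arm.get_qvel(): joint speeds.
- arm.get_effort(): joint torques, N m.
- arm.get_tcp_pos(): TCP position.
- arm.get_ee_rot(): TCP orientation.
- arm.get_contact_force(): force on the tool from outside, world axes, zero at the start.
- arm.get_torque(): the same for the moment, N m.
- arm.get_width(): opening from 0.0 (shut) to 1.0 (fully open).
- arm.get_finger_force(): force on a finger pad.
Only numpy, scipy, OpenCV 4.12 (cv2) and the standard library are available. Lean on these libraries where they do the work, as an engineer would, in place of code of your own. Each camera call takes 0.05 s, during which the arm holds its last target. There are 200 camera calls.

## Working session

There is one attempt and no reset: what is moved stays moved. The work goes in short steps, each a Python script; the robot and the scene stay as the last script left them, time stands still between calls to the robot, and variables do not carry over. Pictures are saved under pics/ and viewed, at most 10 in all, crops included, and the job is handed in when it is done.

```bash
mkdir -p pics
python3 - <<'E'
from bench import arm
import cv2,numpy as np
ims=[]
for n in("scene","side"):
    i=arm.camera_info(n);print(n,i["fx"],i["cx"],i["cy"],np.round(i["world_from_camera"],3).tolist())
    im=arm.read_camera(n)[:,:,::-1];cv2.imwrite(f"pics/{n}_raw.png",im)
    cv2.imwrite(f"pics/{n}0.png",cv2.resize(im,(800,600),interpolation=cv2.INTER_CUBIC))
print(arm.get_time())
E
```

```text
scene 408.0092919919512 255.94400408898653 189.61425064029734 [[-0.613, -0.391, 0.687, -0.062], [-0.79, 0.328, -0.518, 0.576], [-0.023, -0.86, -0.51, 0.491], [0.0, 0.0, 0.0, 1.0]]
side 489.8969562824602 258.67685790029947 189.48787643598027 [[0.667, -0.634, 0.391, 0.18], [-0.745, -0.576, 0.336, -0.165], [0.013, -0.515, -0.857, 0.816], [0.0, 0.0, 0.0, 1.0]]
0.1
```

View pics/scene0.png

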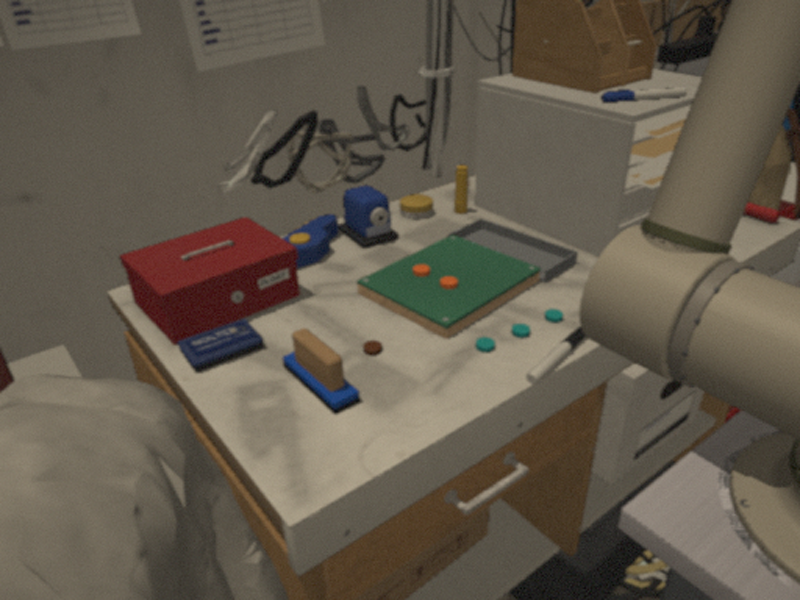

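View pics/side0.png

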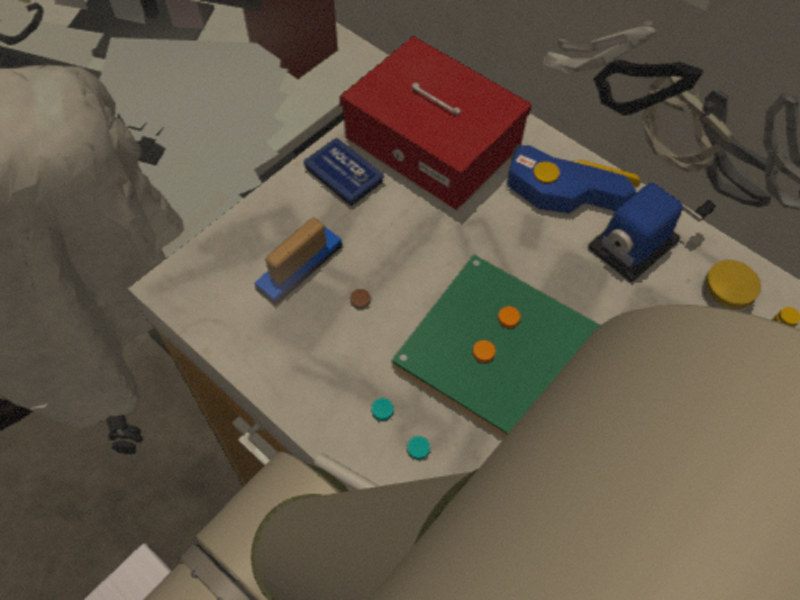

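The scene view shows the chips at (421,270) and (449,282), the board with corners at (360,283), (453,236), (539,270) and (447,325), and the scraper near (320,370). The side view shows the chips at (509,317) and (484,351) and the scraper near (298,262). I'll enlarge both.

Run:
```python
import cv2,numpy as np
a=cv2.imread("pics/side_raw.png");b=cv2.imread("pics/scene_raw.png")
r=lambda im,x,y,w,h:cv2.resize(im[y:y+h,x:x+w],None,fx=4,fy=4,interpolation=cv2.INTER_CUBIC)
# side scraper (155,130,100,70), side board (245,155,..), scene scraper, scene board
top=np.hstack([r(a,150,130,90,70),r(b,175,205,110,70)])
bot=np.hstack([r(a,245,155,60,80),r(b,222,145,130,80)])
w=800
f=lambda i:cv2.copyMakeBorder(i,0,0,0,max(0,w-i.shape[1]),cv2.BORDER_CONSTANT)
cv2.imwrite("pics/c1.png",np.vstack([f(top),f(bot)])[:600])
```

```text
(no output)
```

View pics/c1.png

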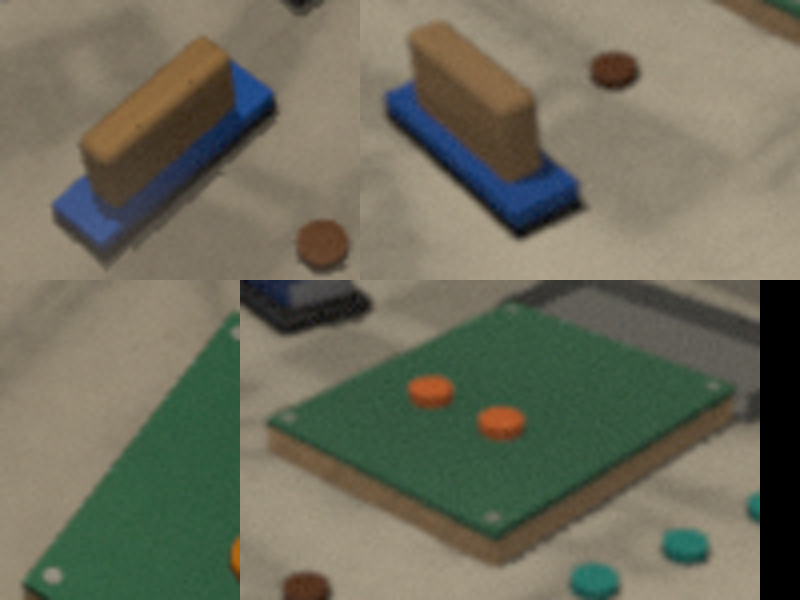

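The crop shows the scraper's blue corners and the bar top clearly in both views, plus all four board corners and both chip tops in the scene view.

```bash
cat > h.py <<'E'
from bench import arm
import numpy as np
def ray(n,uv,z,info=None):
    i=info or arm.camera_info(n);T=np.array(i["world_from_camera"])
    d=T[:3,:3]@np.array([(uv[0]-i["cx"])/i["fx"],(uv[1]-i["cy"])/i["fy"],1.])
    o=T[:3,3];return o+d*(z-o[2])/d[2]
E
python3 - <<'E'
from h import *
ss=lambda u,v:("side",(150+u/4,130+v/4))
cs=lambda u,v:("scene",(175+(u-360)/4,205+v/4))
cb=lambda u,v:("scene",(222+(u-240)/4,145+(v-280)/4))
sd=lambda u,v:("side",(u/1.5625,v/1.5625))
def p(l,z,*a):
    print(l,*[np.round(1000*ray(*q,z)[:2],1).tolist() for q in a])
p("blue side L,B,R",.017,ss(55,207),ss(105,247),ss(273,97))
p("blue scene L,B,R",.017,cs(388,103),cs(518,215),cs(577,185))
p("bar side",.06,ss(83,137),ss(205,38),ss(234,62),ss(105,163))
p("bar scene",.06,cs(410,32),cs(437,22),cs(533,92),cs(497,110))
p("board scene L T R B",.024,cb(269,423),cb(510,300),cb(736,390),cb(495,537))
p("board side L T",.024,("side",(245+26/4,155+302/4)),sd(475,256))
p("chips scene far,near",.032,cb(431,386),cb(501,419))
p("chips side",.032,sd(509,315.5),sd(484,350))
E
```

```text
blue side L,B,R [435.3, 294.5] [436.0, 260.6] [551.6, 262.3]
blue scene L,B,R [545.6, 303.1] [434.2, 299.2] [434.7, 267.0]
bar side [456.1, 288.6] [534.3, 287.4] [533.6, 267.2] [453.1, 270.5]
bar scene [534.2, 291.9] [533.5, 277.6] [456.1, 273.3] [455.0, 293.0]
board scene L T R B [640.1, 125.1] [674.1, -93.8] [492.6, -112.0] [465.1, 103.6]
board side L T [468.7, 97.8] [644.4, 119.1]
chips scene far,near [602.7, 33.2] [545.9, 28.1]
chips side [601.0, 33.1] [545.6, 26.4]
```

```bash
cat >> h.py <<'E'
def R(a,flip=False):
    c,s=np.cos(a),np.sin(a);k=-1 if flip else 1
    return np.array([[k*c,k*s,0],[k*s,-k*c,0],[0,0,-1.]])
E
python3 - <<'E'
from h import *
import cv2
for q in[(345,150),(455,205),(305,175),(382,190),(350,203)]:print(np.round(ray("side",(q[0]/1.5625,q[1]/1.5625),0.01),3))
print(np.round(arm.get_ee_rot(),2).tolist())
p=[.494,.281,.2]
for f in(0,1):
    print(f,arm.solve_ik(p,R(0,f)), arm.solve_ik([.569,.07,.06],R(.122,f)))
q=arm.solve_ik([.126,-.535,.43],arm.get_ee_rot());print(q)
if q is not None:
    arm.goto_joints(q)
    for f in (0,1):
        print(f,arm.solve_ik([.45,.10,.43],R(0,f)))
print(arm.get_time())
E
```

```text
[0.669 0.369 0.01 ]
[0.698 0.195 0.01 ]
[0.6   0.378 0.01 ]
[0.652 0.284 0.01 ]
[0.607 0.3   0.01 ]
[[0.97, 0.23, -0.0], [0.23, -0.97, 0.0], [0.0, -0.0, -1.0]]
0 [ 3.08933248e-01  4.42507239e-01  1.31212984e+00 -4.44089210e-16
  1.38695557e+00  1.87972957e+00] [-8.40124806e-02  6.05559197e-01  1.47709808e+00 -4.44089210e-16
  1.05893538e+00  1.36478385e+00]
1 [ 3.08933248e-01  4.42507239e-01  1.31212984e+00 -4.44089210e-16
  1.38695557e+00 -1.26186308e+00] [-8.40124806e-02  6.05559197e-01  1.47709808e+00 -4.44089210e-16
  1.05893538e+00 -1.77680881e+00]
[-1.55492691e+00  3.30007770e-01  8.40466066e-01 -2.45372464e-05
  1.97239911e+00 -2.15916927e-01]
0 [-3.90683985e-02  1.50698588e-01  1.08262391e+00 -4.44089210e-16
  1.90827015e+00  1.53172793e+00]
1 [-3.90683985e-02  1.50698588e-01  1.08262391e+00 -4.44089210e-16
  1.90827015e+00 -1.60986473e+00]
0.8917
```

Run:
```python
from h import *
import cv2
arm.goto([.45,.10,.43],R(0,1))
arm.goto([.494,.27,.25],R(0,1))
arm.move_gripper(0.6)
i=arm.camera_info("wrist");im=arm.read_camera("wrist")[:,:,::-1]
np.save("w1.npy",i["world_from_camera"]);print({k:i[k] for k in("fx","fy","cx","cy")})
cv2.imwrite("pics/w1.png",cv2.resize(im,(800,600),interpolation=cv2.INTER_CUBIC))
print(arm.get_time(),arm.get_tcp_pos())
```

```text
{'fx': 313.1885955246978, 'fy': 313.1885955246978, 'cx': 261.68617101185384, 'cy': 189.64639645823905}
5.1333 [0.49399834 0.26999965 0.24999793]
```

View pics/w1.png

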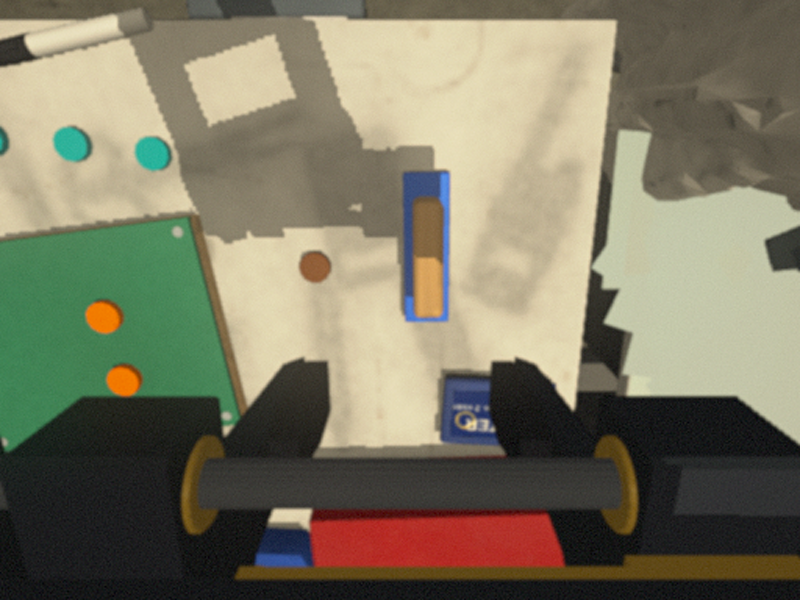

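The wrist view shows the scraper's body at (404–448, 171–321), the bar at (414–442, 197–317), the board's near-left corner at (195,215), and the chips at (103,317) and (124,380).

Run:
```python
from h import *
i=arm.camera_info("wrist");i["world_from_camera"]=np.load("w1.npy")
f=lambda z,*a:print(z,*[np.round(1000*ray("",(u/1.5625,v/1.5625),z,i)[:2],1).tolist() for u,v in a])
f(.017,(404,171),(448,171),(448,321),(404,321))
f(.06,(414,197),(442,197),(443,317),(415,317))
f(.024,(195,215),(240,408),(178,232),(227,416),(0,240))
f(.032,(103,316),(124,380))
```

```text
0.017 [435.8, 264.7] [435.8, 297.8] [555.6, 300.5] [555.6, 264.3]
0.06 [450.9, 271.8] [450.9, 290.8] [536.9, 293.2] [536.9, 272.8]
0.024 [467.7, 106.3] [632.1, 123.7] [480.7, 91.6] [639.8, 111.8] [486.8, -46.3]
0.032 [545.9, 27.0] [601.7, 34.1]
```

```bash
cat >> h.py <<'E'
def B(x,y,z):
    c,s=np.cos(.124),np.sin(.124);return [.570+c*x-s*y,.005+s*x+c*y,z]
E
python3 - <<'E'
from h import *
import cv2
arm.goto([.495,.282,.12],R(.007,1))
print(arm.line_to([.495,.282,.024],vel=.1,force_limit=10),arm.get_tcp_pos())
arm.move_gripper(0.0,40)
print(arm.get_width(),arm.get_finger_force())
arm.line_to([.495,.282,.10])
print(arm.get_width(),arm.get_contact_force())
Rb=R(.124,1)
arm.line_to(B(.007,.076,.10),Rb,vel=.15)
arm.line_to(B(.007,.076,.060),vel=.1)
print(arm.line_to(B(.007,.076,.040),vel=.02,force_limit=6),arm.get_tcp_pos(),arm.get_contact_force(),arm.get_torque(),arm.get_time())
for n in("scene","wrist"):
    im=arm.read_camera(n)[:,:,::-1]
    if n=="scene":a=cv2.resize(im[140:240,200:330],(520,400),interpolation=cv2.INTER_CUBIC)
cv2.imwrite("pics/p1.png",a)
E
```

```text
False [0.49535163 0.28211464 0.02463482]
0.24450450179573738 39.99950475990772
0.24542014994766131 [-0.67004325 -0.90856761 -2.01416738]
True [0.56750362 0.08130369 0.04810546] [-0.17425414 -1.07964325  4.50950155] [ 0.12620326 -0.05501267  0.03266406] 10.8333
```

View pics/p1.png

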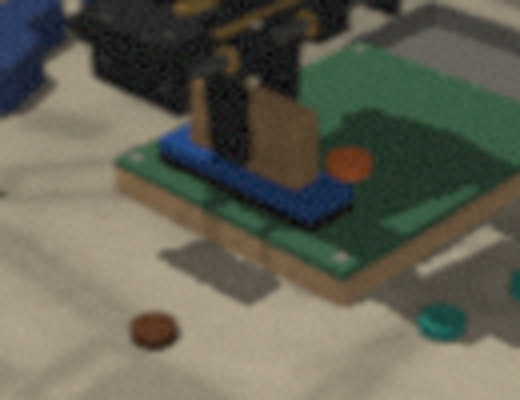

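The scraper stands flat on the board's left end and the near chip is ahead of it. Next I press down and wipe.

Run:
```python
from h import *
import cv2
z=.0475
arm.line_to(B(.007,.076,z),vel=.02)
print(arm.get_contact_force(),arm.get_tcp_pos()[2])
F=arm.get_contact_force()[2]
while F<6 and z>.045:
    z-=.0005;arm.line_to(B(.007,.076,z),vel=.02);F=arm.get_contact_force()[2];print(z,F)
for y in(.02,-.03,-.07):
    arm.line_to(B(.007,y,z),vel=.07);print(y,np.round(arm.get_contact_force(),1),arm.get_torque(),arm.get_width())
open("z.txt","w").write(str(z))
print(arm.get_time())
a=cv2.resize(arm.read_camera("scene")[130:230,230:390,::-1],(640,400),interpolation=cv2.INTER_CUBIC)
b=cv2.resize(arm.read_camera("wrist")[:,:,::-1],None,fx=.5,fy=.5)
cv2.imwrite("pics/p2.png",np.vstack([a,cv2.copyMakeBorder(b,0,0,0,640-b.shape[1],cv2.BORDER_CONSTANT)]))
```

```text
[-3.26388738  0.26845144  7.10690393] 0.04810783383198215
0.02 [-0.6 -0.8  5.6] [ 0.14222226 -0.06370245  0.00728365] 0.24513886402954824
-0.03 [-0.4  0.6  5.6] [ 0.11342668 -0.07589101 -0.02611762] 0.24629034100073408
-0.07 [-0.7 -0.9  5.1] [ 0.02241485 -0.074214   -0.05284306] 0.24654717581181804
13.725
```

View pics/p2.png

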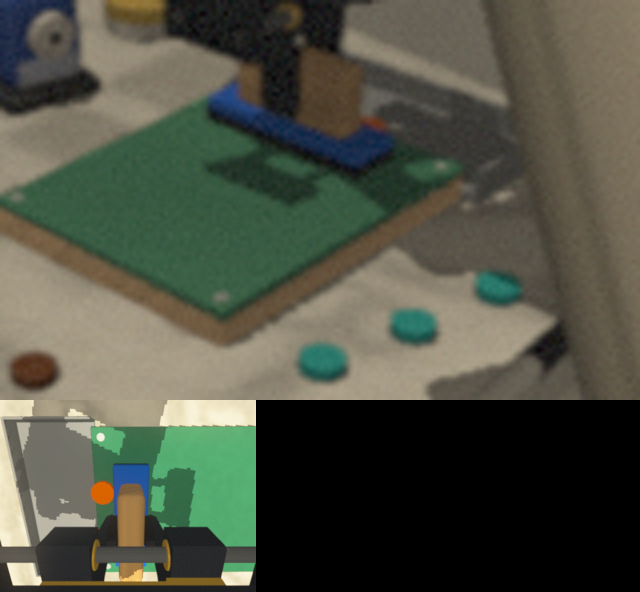

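The wipe is working: the near chip is ahead of the face at the board's edge. I'll push both over and slide back.

Run:
```python
from h import *
import cv2
z=.0475
arm.line_to(B(.007,-.107,z),vel=.05);arm.wait(.3)
print(np.round(arm.get_contact_force(),1))
arm.line_to(B(.007,-.04,z),vel=.08)
print(np.round(arm.get_contact_force(),1),arm.get_time())
b=cv2.resize(arm.read_camera("wrist")[:,:,::-1],(800,600),interpolation=cv2.INTER_CUBIC)
cv2.imwrite("pics/p3.png",b)
```

```text
[-0.3  1.4  5.9]
[0.9 0.2 6.7] 16.0
```

View pics/p3.png

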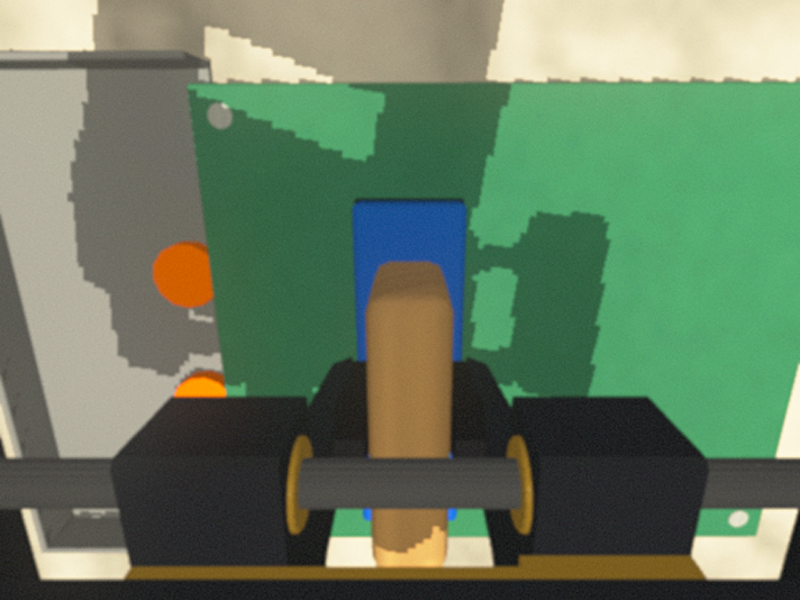

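Both chips appear to be in the tray, at (185,275) and (200,385), partly hidden behind the board's edge. I'll put the scraper down, retreat and check.

Run:
```python
from h import *
import cv2
arm.line_to(B(.007,0,.0475),vel=.08)
arm.line_to(B(.007,0,.0481),vel=.02)
arm.move_gripper(.55)
arm.line_to(B(.007,0,.13),vel=.1)
arm.goto(B(-.06,-.1,.30),R(.124,1))
w=cv2.resize(arm.read_camera("wrist")[:,:,::-1],(512,384))
i=arm.camera_info("wrist");np.save("w3.npy",i["world_from_camera"])
cv2.imwrite("pics/p4.png",cv2.resize(w,(800,600),interpolation=cv2.INTER_CUBIC))
print(arm.get_time(),arm.get_contact_force())
```

```text
19.375 [ 0.12126043 -0.05945806  0.53764054]
```

View pics/p4.png

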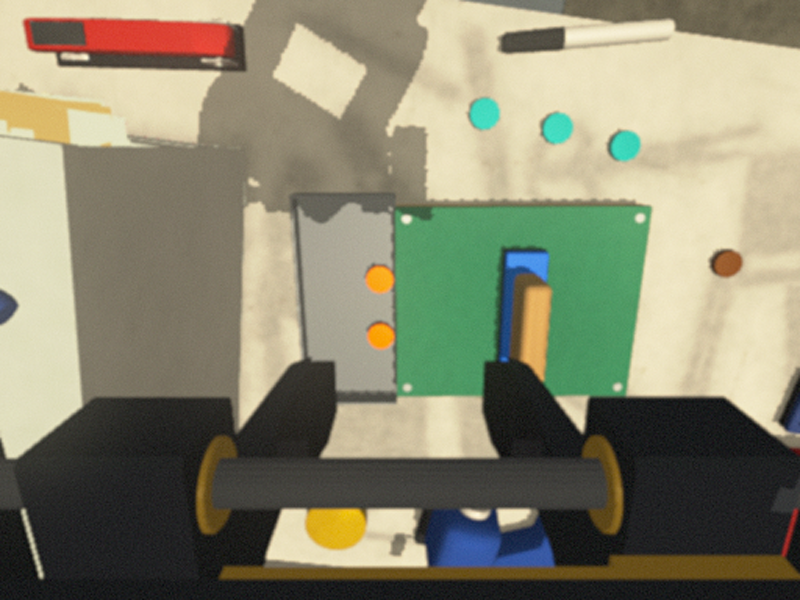

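Both chips lie flat in the tray, at (379,279) and (380,335). The scraper stands on the board at (525,310), and the arm is clear.

```bash
python3 -c "
from bench import arm
print(arm.close_job())"
```

```text
the job is handed in; nothing more can be done
None
```

Job handed in at about 19.4 s: the last picture shows both orange chips flat in the scrap tray, the scraper standing on the green board, and the arm clear.

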